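# Turn the row of glaze pots round for the learner opposite

## Task

Move the four glaze pots from the wooden rack into the white rack in reverse order, so that the learner on the other side of the table finds them in the order in which they stood here: the pot nearest the robot in the wooden rack goes into the white rack's cell farthest from the robot, the next one into the next cell, and so on, one pot per cell. Keep every pot upright all the time and leave each standing down flat in its cell, let go.

Things in the scene. Friction and masses are not known exactly. Their poses are not given: they have to be found in the camera images.
- wood_rack: Source rack, fixed: pale wooden tray 257 x 68 mm, four cells in a row along its x, centres at x = -94.5, -31.5, 31.5, 94.5 mm, y = 0; cells 58 x 58 mm inside, floor 6 mm up, walls 5 mm thick, 16 mm high. A ledge (34 mm wide, 8 mm high) on its +y side carries 4 tiles. Origin: centre of underside, on the table. Its +x end points away from the robot (within 0.3 rad); it may lie left or right.
- white_rack: Target rack, fixed, empty: white plastic tray 257 x 68 mm, no ledge, the same cells: centres at x = -94.5, -31.5, 31.5, 94.5 mm, y = 0, 58 x 58 mm inside, floor 6 mm up, walls 5 mm thick, 16 mm high. Origin: centre of underside, on the table. Its +x end points away from the robot (within 0.3 rad); it lies on the other side from the wooden rack.
- yellow_pot: Loose glaze pot, a closed upright cylinder 42 mm in diameter and 62 mm tall, cream white with a yellow lid (top 14 mm) and yellow band, about 90 g. Origin: centre of its underside, z up. At the start it stands in the wooden rack's cell beside the yellow tile.
- green_pot: Loose glaze pot, a closed upright cylinder 42 mm in diameter and 62 mm tall, cream white with a green lid (top 14 mm) and green band, about 90 g. Origin: centre of its underside, z up. At the start it stands in the wooden rack's cell beside the green tile.
- blue_pot: Loose glaze pot, a closed upright cylinder 42 mm in diameter and 62 mm tall, cream white with a blue lid (top 14 mm) and blue band, about 90 g. Origin: centre of its underside, z up. At the start it stands in the wooden rack's cell beside the blue tile.
- black_pot: Loose glaze pot, a closed upright cylinder 42 mm in diameter and 62 mm tall, cream white with a black lid (top 14 mm) and black band, about 90 g. Origin: centre of its underside, z up. At the start it stands in the wooden rack's cell beside the black tile.
- yellow_tile: Yellow colour tile, 30 x 26 x 5 mm, fixed on the wooden rack's ledge, centred 51 mm to the +y side of the centre of one cell; it marks the cell in which the yellow pot stands at the start. Origin: centre of its underside, 8 mm above the table.
- green_tile: Green colour tile, 30 x 26 x 5 mm, fixed on the wooden rack's ledge, centred 51 mm to the +y side of the centre of one cell; it marks the cell in which the green pot stands at the start. Origin: centre of its underside, 8 mm above the table.
- blue_tile: Blue colour tile, 30 x 26 x 5 mm, fixed on the wooden rack's ledge, centred 51 mm to the +y side of the centre of one cell; it marks the cell in which the blue pot stands at the start. Origin: centre of its underside, 8 mm above the table.
- black_tile: Black colour tile, 30 x 26 x 5 mm, fixed on the wooden rack's ledge, centred 51 mm to the +y side of the centre of one cell; it marks the cell in which the black pot stands at the start. Origin: centre of its underside, 8 mm above the table.
Mind the look-alikes: they are no part of the job. Leave any red look-alike of the black_pot alone. What is shaped like the blue_pot but pink is not meant.

How it is judged:
At the end, for the whole second after the job is handed in: Each pot stands upright (within 0.1 rad), at rest, on the floor (within 4 mm) of the white rack's cell that mirrors the one it came from (first to fourth, second to third and so on), its centre within 12 mm of the cell's centre along each of the rack's axes (((x of yellow_tile in the frame of wood_rack between -0.1145 and -0.0745 m and x of yellow_pot in the frame of white_rack between 0.0825 and 0.1065 m) or (x of yellow_tile in the frame of wood_rack between -0.0515 and -0.0115 m and x of yellow_pot in the frame of white_rack between 0.0195 and 0.0435 m) or (x of yellow_tile in the frame of wood_rack between 0.0115 and 0.0515 m and x of yellow_pot in the frame of white_rack between -0.0435 and -0.0195 m) or (x of yellow_tile in the frame of wood_rack between 0.0745 and 0.1145 m and x of yellow_pot in the frame of white_rack between -0.1065 and -0.0825 m)) and y of yellow_pot in the frame of white_rack between -0.012 and 0.012 m and z of yellow_pot in the frame of white_rack between 0.002 and 0.01 m and angle between each of yellow_pot, green_pot, blue_pot, black_pot's own z axis and vertical below 0.1 rad and linear speed of each of yellow_pot, green_pot, blue_pot, black_pot below 0.02 m/s and angular speed of each of yellow_pot, green_pot, blue_pot, black_pot below 0.2 rad/s and ((x of green_tile in the frame of wood_rack between -0.1145 and -0.0745 m and x of green_pot in the frame of white_rack between 0.0825 and 0.1065 m) or (x of green_tile in the frame of wood_rack between -0.0515 and -0.0115 m and x of green_pot in the frame of white_rack between 0.0195 and 0.0435 m) or (x of green_tile in the frame of wood_rack between 0.0115 and 0.0515 m and x of green_pot in the frame of white_rack between -0.0435 and -0.0195 m) or (x of green_tile in the frame of wood_rack between 0.0745 and 0.1145 m and x of green_pot in the frame of white_rack between -0.1065 and -0.0825 m)) and y of green_pot in the frame of white_rack between -0.012 and 0.012 m and z of green_pot in the frame of white_rack between 0.002 and 0.01 m and ((x of blue_tile in the frame of wood_rack between -0.1145 and -0.0745 m and x of blue_pot in the frame of white_rack between 0.0825 and 0.1065 m) or (x of blue_tile in the frame of wood_rack between -0.0515 and -0.0115 m and x of blue_pot in the frame of white_rack between 0.0195 and 0.0435 m) or (x of blue_tile in the frame of wood_rack between 0.0115 and 0.0515 m and x of blue_pot in the frame of white_rack between -0.0435 and -0.0195 m) or (x of blue_tile in the frame of wood_rack between 0.0745 and 0.1145 m and x of blue_pot in the frame of white_rack between -0.1065 and -0.0825 m)) and y of blue_pot in the frame of white_rack between -0.012 and 0.012 m and z of blue_pot in the frame of white_rack between 0.002 and 0.01 m and ((x of black_tile in the frame of wood_rack between -0.1145 and -0.0745 m and x of black_pot in the frame of white_rack between 0.0825 and 0.1065 m) or (x of black_tile in the frame of wood_rack between -0.0515 and -0.0115 m and x of black_pot in the frame of white_rack between 0.0195 and 0.0435 m) or (x of black_tile in the frame of wood_rack between 0.0115 and 0.0515 m and x of black_pot in the frame of white_rack between -0.0435 and -0.0195 m) or (x of black_tile in the frame of wood_rack between 0.0745 and 0.1145 m and x of black_pot in the frame of white_rack between -0.1065 and -0.0825 m)) and y of black_pot in the frame of white_rack between -0.012 and 0.012 m and z of black_pot in the frame of white_rack between 0.002 and 0.01 m); the robot touches nothing.
It fails at once if a pot is tipped (more than 0.5 rad from upright) (angle between any of yellow_pot, green_pot, blue_pot, black_pot's own z axis and vertical above 0.5 rad).
It also fails if it takes over 102 s, if anything falls off the work surface, if the arm or the gripper's body presses on something with over 40 N, if the wrist force passes 120 N, or if a joint passes its speed limit or range.

## Robot

A 7-joint arm with a two-finger parallel gripper is mounted at the origin on the work surface. World frame = base frame: x ahead of the robot, y to its left, z up, the work surface at z = 0. Lengths are in m, angles in rad, forces in N, time in s.
With the tool pointing down it reaches from about 0.425 to 0.875 m from the base axis. Payload 4.7 kg.
Tool frame: the origin (TCP) lies between the finger pads; the fingertips stand 8 mm ahead of it and the grasp point (between the pads) lies 11 mm behind it (bot.tcp_to_tips is the distance from the TCP to the fingertips, in m); z points along the fingers, x is the direction in which the jaws open and shut, and the axes are right-handed (so a half turn about z gives the same grasp; the last joint's range is limited). The gripper opens to 87 mm and grips with 3 to 60 N. Pads are 19 mm wide; open, the fingers measure 117 mm over their backs; the gripper's body (75 mm by 190 mm) begins 51 mm behind the grasp point.
Start: joints at [-1.304, 0.321, -0.07, 1.45, 0.023, 1.371, -0.057], TCP at [0.163, 0.629, 0.231] pointing down, gripper open.
Joint ranges: [-2.86, 2.86], [-0.3, 2.09], [-1.38, 1.24], [0.06, 2.45], [-1.56, 4.7], [0.09, 2.05], [-2.69, 2.69]. Speed limits (rad/s): [2.57, 2.57, 3.14, 3.14, 3.14, 3.14, 3.14].

## Interface

Orientations are given as a rotation vector (axis times angle).
In Python, from workcell import bot gives the robot as it stands.
- The arm moves only by the shell command python3 -m crank 'ROWS' [FORCE]. ROWS is JSON, a list of rows, each a list of 7 numbers: the shift along the tool's x, y, z in mm, then the turn, a rotation vector about the tool's x, y, z in units of 6 degrees (1.0 is 6 degrees), then the finger opening in mm, from 0 to 87. In form: [[tx, ty, tz, rx, ry, rz, jaw], ...]. A call has 1 to 20 rows; each row shifts and turns the pose as measured when the row begins, along the tool's axes as they then stand; what a row does not reach is not made up. A row lasts 1/10 s, in which the tool goes at most 50 mm and 8.59 degrees, less where a joint would pass 70% of its speed; a pose out of reach is approached as far as the arm can. A call with a gripper value outside its range is refused whole. The fingers move at their own pace and stop on an object; FORCE is the grip in N (left out, the last holds). Time passes only in rows, so rows that do not move let the fingers close. It gives the time, the measured TCP pose, the force and the opening at its end, in the units of the state.
- bot.observe(): the state, without advancing time (a new reading comes with each control period).
- bot.get_image(name): name is "scene" or "side" or "wrist"; returns the picture (384x512x3 uint8, red, green, blue); there is no depth.
- bot.get_calibration(name): a dict with "fx", "fy", "cx", "cy" (pixels), "k1" (the pictures are not rectified: a ray, as slopes to the right and down, at radius r is drawn at 1 + k1 r^2 times it, then the intrinsics apply), "R" (3x3) and "t" (3): a world point X has camera coordinates R X + t; the wrist camera has in their place "hand_eye" (4x4, takes a point from camera to tool coordinates, whose origin is the TCP and whose axes are the tool frame's). Camera axes: x right, y down, z forward; pixel columns grow to the right and rows downward; lengths in m; the calibration is good to about 2 mm. A picture is of the moment at which its call begins: read the wrist's pose just before it. get_calibration takes no time and is no camera call.
- bot.job_done(): hands the job in, once; it reports no verdict.
The state is a dict: "t": time; "qpos": joint angles; "qvel": joint speeds; "joint_efforts": joint torques, N m; "position": TCP position; "tcp_rot": TCP orientation; "contact_force": force on the tool from outside, world axes, zero at the start; "wrist_torque": the same for the moment, N m; "gripper_width": finger opening in m.
Only numpy, scipy, OpenCV 4.12 (cv2) and the standard library are available. Lean on these libraries where they do the work, as an engineer would, in place of code of your own. Each camera call takes 0.05 s, during which the arm holds its last target. There are 200 camera calls.

## Working session

There is one attempt and no reset: what is moved stays moved. The work goes in short steps, Python scripts to look and compute and a shell command to move; the robot and the scene stay as the last step left them, time stands still between calls to the robot, and variables do not carry over. Pictures are saved under pics/ and viewed, about 12 in all and at most 16, crops included, and the job is handed in when it is done.

```bash
mkdir -p pics
python3 - <<'E'
from workcell import bot
import cv2
for n in("scene","side"):
    cv2.imwrite(f"pics/{n}0.png",bot.get_image(n)[:,:,::-1])
    c=bot.get_calibration(n);print(n,c)
print(bot.get_calibration("wrist"));s=bot.observe();print(s)
E
```

```text
scene {'fx': 411.454057786584, 'fy': 411.454057786584, 'cx': 251.3360316445005, 'cy': 192.67687410705884, 'k1': -0.03993363171814976, 'R': array([[ 0.79596726,  0.60515478, -0.01496043],
       [ 0.34401802, -0.47254981, -0.81138664],
       [-0.49808405,  0.64069054, -0.58431833]]), 't': array([-0.42939339, -0.15705634,  1.14621005])}
side {'fx': 379.1465918033935, 'fy': 379.1465918033935, 'cx': 254.81955989521148, 'cy': 190.84127105135414, 'k1': -0.026399381890416122, 'R': array([[-0.95674277, -0.29038106, -0.01794755],
       [-0.16732209,  0.59965822, -0.78256842],
       [ 0.23800545, -0.74571365, -0.62230584]]), 't': array([0.5368518 , 0.1087876 , 0.71303015])}
{'fx': 301.4081990941201, 'fy': 301.4081990941201, 'cx': 258.3588942070598, 'cy': 193.3767767783693, 'k1': -0.07103427097130399, 'hand_eye': array([[ 9.99999032e-01,  1.32542229e-03,  4.22957107e-04,
         4.01732864e-04],
       [-1.38984666e-03,  9.65449043e-01,  2.60588206e-01,
        -7.05279075e-02],
       [-6.29541187e-05, -2.60588542e-01,  9.65449951e-01,
        -1.53568575e-01],
       [ 0.00000000e+00,  0.00000000e+00,  0.00000000e+00,
         1.00000000e+00]])}
{'t': 0.1, 'qpos': array([-1.30392771,  0.32173578, -0.07004231,  1.4515763 ,  0.02257086,
        1.37083267, -0.05690456]), 'qvel': array([-4.35659777e-04, -8.23292895e-04, -1.20320657e-03, -3.04225597e-03,
       -6.36941291e-05,  3.78803254e-04,  5.56362480e-04]), 'joint_efforts': array([-1.20629584e-04, -4.92568839e+01, -4.05831356e-01, -3.13401711e+01,
       -6.42162608e-02,  3.94774158e-02,  1.07351341e-04]), 'position': array([0.16249223, 0.62884034, 0.22956736]), 'tcp_rot': array([ 2.48284775e+00,  1.92298588e+00, -2.11209669e-03]), 'contact_force': array([-0.56973309, -0.95473669,  0.58069377]), 'wrist_torque': array([-0.01157553,  0.01376029, -0.0019781 ]), 'gripper_width': 0.0869162913350874}
```

View pics/scene0.png

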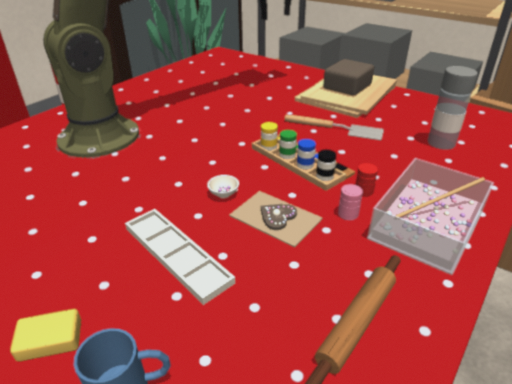

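View pics/side0.png

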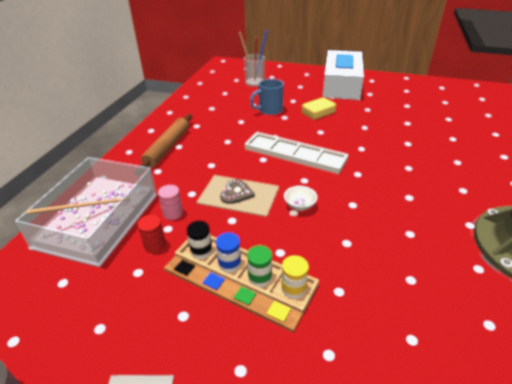

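Scene view: robot base is at (95,130). In the wooden rack from near to far stand yellow (269,133), green (288,144), blue (307,152) and black (326,163). The tiles follow the same order in the side view. The red pot (368,180) and pink pot (350,203) are the look-alikes and stand outside the rack. The white rack runs (150,220) to (215,285). Next is one composite of close crops.

Run:
```python
import cv2,numpy as np
s=cv2.imread("pics/scene0.png");d=cv2.imread("pics/side0.png")
def crop(i,u,v,w=128,h=96,z=3.125):
    c=cv2.resize(i[v:v+h,u:u+w],(400,300),interpolation=cv2.INTER_CUBIC)
    for k in range(0,w,16):
        cv2.putText(c,str(u+k),(int(k*z),8),0,.3,(0,255,255),1);cv2.line(c,(int(k*z),10),(int(k*z),14),(0,255,255),1)
    for k in range(0,h,16):
        cv2.putText(c,str(v+k),(0,int(k*z)+4),0,.3,(0,255,255),1);cv2.line(c,(18,int(k*z)),(22,int(k*z)),(0,255,255),1)
    return c
o=np.vstack([np.hstack([crop(s,245,110),crop(s,115,205)]),np.hstack([crop(d,160,215,160,120,2.5),crop(d,236,100)])])
cv2.imwrite("pics/crops.png",o)
```

```text
(no output)
```

View pics/crops.png

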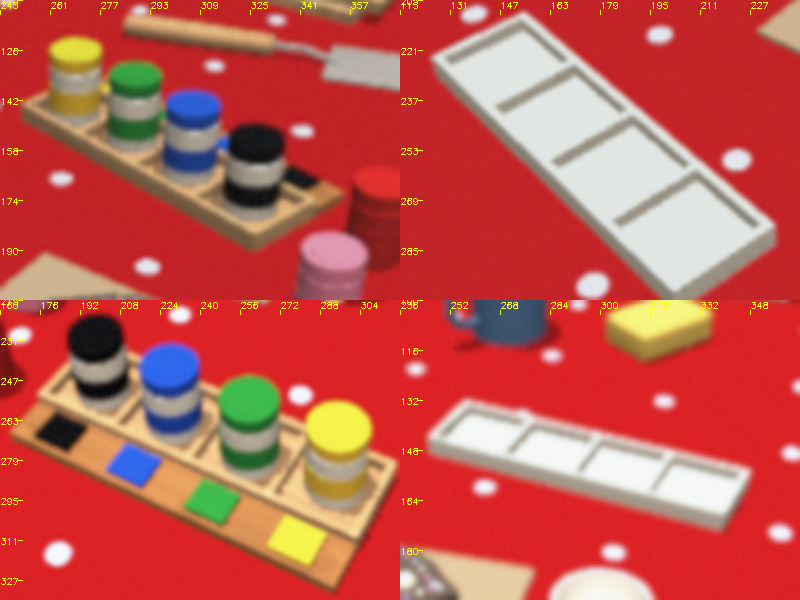

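The crop confirms each pot stands beside the tile of its colour, and the red and pink pots are outside the rack. Now I triangulate the lid-top centres and the white rack's top corners.

```bash
cat > h.py <<'E'
import numpy as np
from workcell import bot
from scipy.spatial.transform import Rotation as Rn
from scipy.optimize import least_squares
def cam(n):
    c=dict(bot.get_calibration(n))
    if n=="wrist":
        s=bot.observe();H=np.array(c["hand_eye"]);R=Rn.from_rotvec(s["tcp_rot"]).as_matrix()
        T=np.eye(4);T[:3,:3]=R;T[:3,3]=s["position"];T=np.linalg.inv(T@H);c["R"]=T[:3,:3];c["t"]=T[:3,3]
    return c
def proj(c,X):
    p=np.asarray(X)@np.array(c["R"]).T+c["t"];s=p[...,:2]/p[...,2:];s=s*(1+c["k1"]*(s**2).sum(-1,keepdims=True))
    return s*[c["fx"],c["fy"]]+[c["cx"],c["cy"]]
def tri(obs):
    f=least_squares(lambda X:np.concatenate([proj(c,X)-p for c,p in obs]),[.6,0,.03]);return f.x,np.abs(f.fun).max()
E
python3 - <<'E'
from h import *
a,b=cam("scene"),cam("side")
P={'yel':((269.3,126),(295.6,266.2)),'gre':((288.2,133.7),(259.6,254.6)),'blu':((306.8,143.3),(227.6,241)),'bla':((326.9,154.5),(198.4,230.2)),
'n-':((125.6,224.2),(348,155)),'n+':((154.4,209.5),(339,169.8)),'f+':((235,278),(245,143.8)),'f-':((202,298.8),(256.5,132.6))}
X={}
for k,(p,q) in P.items():
    X[k],r=tri([(a,p),(b,q)]);print(k,X[k].round(4),round(r,2))
w=np.array([X[k] for k in('yel','gre','blu','bla')]);print(np.linalg.norm(np.diff(w,axis=0),axis=1))
# constrained fits: wood pots line (z .068), white rack corners (z .016)
def fit(loc,obs,x0):
    def res(x):
        c,s=np.cos(x[2]),np.sin(x[2]);Y=np.column_stack([x[0]+c*loc[:,0]-s*loc[:,1],x[1]+s*loc[:,0]+c*loc[:,1],np.full(len(loc),x[3])])
        return (np.concatenate([proj(a,Y)-obs[:,0],proj(b,Y)-obs[:,1]])).ravel()
    f=least_squares(res,x0);return f.x.round(4),np.sqrt((f.fun**2).mean())
xs=np.array([-.0945,-.0315,.0315,.0945])
print(fit(np.c_[xs,0*xs],np.array([P[k] for k in('yel','gre','blu','bla')]),[.6,.2,0,.06]))
h=np.array([[-.1285,-.034],[-.1285,.034],[.1285,.034],[.1285,-.034]])
print(fit(h,np.array([P[k] for k in('n-','n+','f+','f-')]),[.6,-.2,0,.016]))
R=Rn.from_rotvec(bot.observe()['tcp_rot']).as_matrix();print(R.round(3))
E
```

```text
yel [0.4247 0.2238 0.065 ] 0.94
gre [0.487  0.216  0.0652] 0.83
blu [0.5489 0.2011 0.065 ] 0.77
bla [0.6099 0.1876 0.062 ] 0.75
n- [ 0.381  -0.2072  0.0122] 0.72
n+ [ 0.3933 -0.1403  0.0117] 0.06
f+ [ 0.6475 -0.189   0.0135] 0.81
f- [ 0.6337 -0.255   0.0134] 0.12
[0.06286219 0.06366144 0.06257671]
(array([ 0.5176,  0.207 , -0.1938,  0.0642]), np.float64(0.7927316953237621))
(array([ 0.5139, -0.1977, -0.1869,  0.0126]), np.float64(0.4463168538662714))
[[ 0.25   0.968 -0.   ]
 [ 0.968 -0.25  -0.002]
 [-0.002  0.    -1.   ]]
```

Measured lid tops are at 62–65 mm (68 expected), rack corners at 12–13.5 mm (16 expected), pitch is 63 mm, and both racks lie at about -11°. That is consistent within calibration. Next, square the tool to the rack and go above the wooden rack for a closer look.

```bash
python3 -m crank '[[0,0,0,0,0,-0.58,87],[-28,34,0,0,0,0,87],[-28,34,0,0,0,0,87],[-28,34,0,0,0,0,87],[-28,34,0,0,0,0,87],[-28,34,0,0,0,0,87],[-28,34,0,0,0,0,87],[-28,34,0,0,0,0,87],[-28,34,0,0,0,0,87],[-28,34,0,0,0,0,87],[-28,34,0,0,0,0,87],[-28,34,0,0,0,0,87],[-28,34,0,0,0,0,87],[0,0,0,0,0,0,87],[0,0,0,0,0,0,87]]' 20
python3 - <<'E'
from h import *;import cv2
c=cam("wrist");np.save("w1.npy",np.c_[c["R"],c["t"]])
cv2.imwrite("pics/w1.png",cv2.resize(bot.get_image("wrist"),None,fx=1.5,fy=1.5,interpolation=2)[:,:,::-1])
E
```

```text
t: 1.6
position: [0.509, 0.2037, 0.2216]
tcp_rot: [2.416, 2.004, -0.021]
contact_force: [-0.3, 0.3, -0.6]
gripper_width: 0.0872
```

View pics/w1.png

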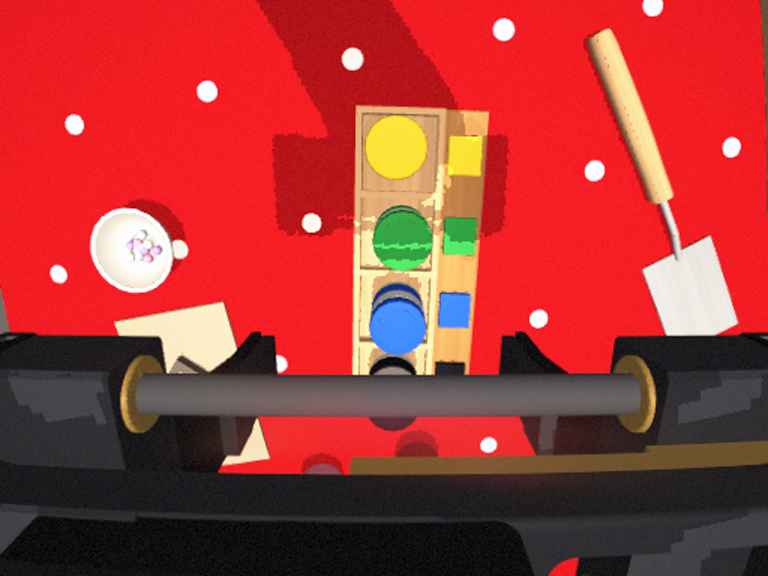

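The wrist view shows lids at yellow (396,147), green (403,239) and blue (398,325) at 1.5x, with black behind the gripper bar. The tiles to the right are in the same order. Now the lid rays at z=0.068, compared with the stereo fix.

```bash
cat >> h.py <<'E'
def ray(c,p,z):
    f=least_squares(lambda x:proj(c,np.array([x[0],x[1],z]))-p,[.55,0]);return f.x
def delta(X):
    s=bot.observe();R=Rn.from_rotvec(s["tcp_rot"]).as_matrix();return (R.T@(np.array(X)-s["position"])*1000).round(1)
E
python3 - <<'E'
from h import *
c=cam("wrist");a,b=cam("scene"),cam("side")
P={'yel':((269.3,126),(295.6,266.2),(264,98)),'gre':((288.2,133.7),(259.6,254.6),(268.7,159.3)),'blu':((306.8,143.3),(227.6,241),(265.3,216.7))}
for k,(p,q,w) in P.items():
    x,r=tri([(a,p),(b,q),(c,w)]);y=ray(c,w,.068);print(k,"3view",x.round(4),round(r,2),"wrist",y.round(4),ray(c,w,.065).round(4),delta([*y,.033]))
print("corner n-",ray(c,(356/1.5,107/1.5),.016))
s=bot.observe();print(s["position"],s["tcp_rot"]);print(Rn.from_rotvec(s["tcp_rot"]).as_matrix().round(3))
E
```

```text
yel 3view [0.4257 0.2228 0.0644] 1.1 wrist [0.4263 0.2226] [0.4261 0.2227] [  6.3 -84.1 189. ]
gre 3view [0.487  0.2164 0.0654] 0.75 wrist [0.4867 0.2165] [0.4872 0.2164] [ 11.5 -23.6 188.6]
blu 3view [0.5484 0.2017 0.0651] 0.82 wrist [0.5472 0.202 ] [0.5483 0.2018] [  8.5  38.6 188.3]
corner n- [0.38942784 0.1990654 ]
[0.50923708 0.20295686 0.22162419] [ 2.41543495  2.00268179 -0.0209169 ]
[[ 0.185  0.983 -0.008]
 [ 0.983 -0.185 -0.011]
 [-0.013 -0.006 -1.   ]]
```

Wrist and stereo agree within about 1 mm. Going to yellow with the tilt corrected; I'll stop just above the final depth to check.

```bash
python3 -m crank '[[3,-42,0,-0.06,0.12,0,87],[3,-42,0,0,0,0,87],[0,0,0,0,0,0,87],[0,0,40,0,0,0,87],[0,0,40,0,0,0,87],[0,0,35,0,0,0,87],[0,0,0,0,0,0,87]]'
python3 - <<'E'
from h import *
print(delta([.4263,.2226,.034]),(Rn.from_rotvec(bot.observe()["tcp_rot"]).as_matrix().T@[0,0,-1]).round(4))
E
```

```text
t: 2.35
position: [0.4217, 0.2332, 0.1037]
tcp_rot: [2.402, 2.024, 0.007]
contact_force: [-0.6, -0.5, -0.1]
gripper_width: 0.087
[-9.9  6.1 69.7] [-0.003  -0.0034  1.    ]
```

```bash
python3 -m crank '[[-10,6,0,0,0,0,87],[0,0,0,0,0,0,87],[0,0,25,0,0,0,87],[0,0,25,0,0,0,87],[0,0,0,0,0,0,87]]'
python3 - <<'E'
from h import *
print(delta([.4263,.2226,.034]),(Rn.from_rotvec(bot.observe()["tcp_rot"]).as_matrix().T@[0,0,-1]).round(4))
E
```

```text
t: 2.85
position: [0.4328, 0.2256, 0.0615]
tcp_rot: [2.399, 2.025, 0.03]
contact_force: [-0.5, -0.5, 0.4]
gripper_width: 0.0869
[-4.4 -6.3 27.4] [-0.0131 -0.0138  0.9998]
```

```bash
python3 -m crank '[[-4,-6,0,0.13,-0.12,0,87],[0,0,0,0,0,0,87],[0,0,0,0,0,0,87]]'
python3 - <<'E'
from h import *
print(delta([.4263,.2226,.034]),(Rn.from_rotvec(bot.observe()["tcp_rot"]).as_matrix().T@[0,0,-1]).round(4))
E
python3 -m crank '[[0,0,10,0,0,0,87],[0,0,0,0,0,0,87]]'
python3 - <<'E'
from h import *
print(delta([.4263,.2226,.034]),(Rn.from_rotvec(bot.observe()["tcp_rot"]).as_matrix().T@[0,0,-1]).round(4))
E
```

```text
t: 3.15
position: [0.4289, 0.224, 0.0665]
tcp_rot: [2.401, 2.025, 0.01]
contact_force: [-0.3, 0.6, 0.5]
gripper_width: 0.0873
[-2.  -2.5 32.5] [-0.0047 -0.0043  1.    ]
t: 3.35
position: [0.43, 0.2249, 0.0576]
tcp_rot: [2.401, 2.026, 0.015]
contact_force: [-0.3, 0.4, -0.6]
gripper_width: 0.0868
[-3.1 -3.4 23.6] [-0.0073 -0.0065  1.    ]
```

```bash
python3 -m crank '[[-2,-4,12,0.07,-0.07,0,87],[-1,0,12,0,0,0,87],[0,0,0,0,0,0,87],[0,0,0,0,0,0,87]]'
python3 - <<'E'
from h import *
print(delta([.4263,.2226,.034]),(Rn.from_rotvec(bot.observe()["tcp_rot"]).as_matrix().T@[0,0,-1]).round(4))
E
```

```text
t: 3.75
position: [0.4246, 0.2221, 0.0306]
tcp_rot: [-2.401, -2.025, 0.005]
contact_force: [-0.4, -0.0, 0.5]
gripper_width: 0.0871
[ 0.7  1.6 -3.4] [0.002  0.0026 1.    ]
```

Within 2 mm; closing with 20 N, then a small lift to check the hold.

```bash
python3 -m crank '[[0,1,-3,0,0,0,60],[0,0,0,0,0,0,36],[0,0,0,0,0,0,36],[0,0,0,0,0,0,36],[0,0,0,0,0,0,36],[0,0,0,0,0,0,36],[0,0,-10,0,0,0,36],[0,0,-20,0,0,0,36],[0,0,-35,0,0,0,36],[0,0,-35,0,0,0,36],[0,0,0,0,0,0,36]]' 20
python3 - <<'E'
from h import *
# white rack cell centres from fit
x,y,t=.5139,-.1977,-.1869
for d in(.0945,.0315,-.0315,-.0945):
    p=[x+d*np.cos(t),y+d*np.sin(t),.034];print(np.round(p,4),delta(p))
print((Rn.from_rotvec(bot.observe()["tcp_rot"]).as_matrix().T@[0,0,-1]).round(4))
E
```

```text
t: 4.85
position: [0.4253, 0.2213, 0.1389]
tcp_rot: [-2.401, -2.025, 0.009]
contact_force: [-0.7, 1.1, -0.1]
gripper_width: 0.0414
[ 0.6068 -0.2153  0.034 ] [-399.2  253.   105.5]
[ 0.5449 -0.2036  0.034 ] [-398.2  190.   105.7]
[ 0.4829 -0.1918  0.034 ] [-397.1  127.   106. ]
[ 0.421  -0.1801  0.034 ] [-396.    64.   106.2]
[0.0039 0.0039 1.    ]
```

```bash
python3 -m crank '[[-15,10,-5,0,0,0,36],[-33,21,-2,0,0,0,36],[-33,21,0,0,0,0,36],[-33,21,0,0,0,0,36],[-33,21,0,0,0,0,36],[-33,21,0,0,0,0,36],[-33,21,0,0,0,0,36],[-33,21,0,0,0,0,36],[-33,21,0,0,0,0,36],[-33,21,0,0,0,0,36],[-33,21,0,0,0,0,36],[-33,21,0,0,0,0,36],[-20,12,0,0,0,0,36],[0,0,0,0,0,0,36],[0,0,0,0,0,0,36]]'
python3 - <<'E'
from h import *;import cv2
print(delta([.6068,-.2153,.034]),(Rn.from_rotvec(bot.observe()["tcp_rot"]).as_matrix().T@[0,0,-1]).round(4))
c=cam("wrist");np.savez("w2.npz",R=c["R"],t=c["t"])
cv2.imwrite("pics/w2.png",cv2.resize(bot.get_image("wrist"),None,fx=1.5,fy=1.5,interpolation=2)[:,:,::-1])
E
```

```text
t: 6.35
position: [0.6101, -0.2273, 0.1411]
tcp_rot: [-2.388, -2.03, 0.017]
contact_force: [0.4, 0.6, -1.5]
gripper_width: 0.0416
[ 11.7  -3.8 107.1] [0.0035 0.0124 0.9999]
```

View pics/w2.png

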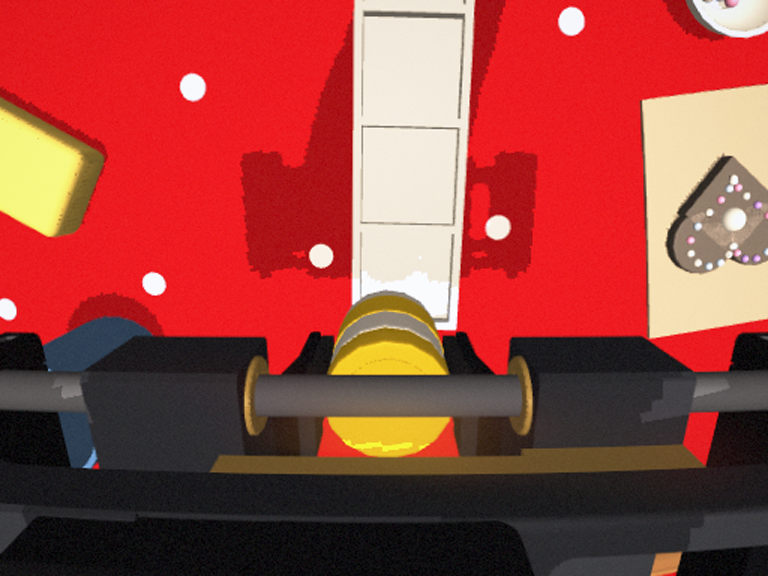

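The wrist view shows the white rack with its outer far-right corner at (457,329), dividers at v≈12, 126 and 224, left edge u≈354 and right edge (476,0). The yellow pot is held upright between the pads.

Run:
```python
from h import *
c=dict(bot.get_calibration("wrist"));w=np.load("w2.npz");c["R"],c["t"]=w["R"],w["t"]
x,y,t=.5139,-.1977,-.1869;M=np.array([[np.cos(t),-np.sin(t)],[np.sin(t),np.cos(t)]])
for n,p in dict(fr=(457,329),r2=(467,126),l2=(355,126),r3=(462,224),l3=(354,224),r1=(475,12),l1=(356,12)).items():
    q=ray(c,np.array(p)/1.5,.016);print(n,q.round(4),"rackframe",((M.T@(q-[x,y]))*1000).round(1))
```

```text
fr [ 0.6464 -0.1871] rackframe [128.2  35. ]
r2 [ 0.522  -0.1656] rackframe [ 2.  33.1]
l2 [ 0.5116 -0.2308] rackframe [  3.9 -32.9]
r3 [ 0.579  -0.1757] rackframe [59.8 33.7]
l3 [ 0.5684 -0.2415] rackframe [ 61.7 -32.9]
r1 [ 0.4606 -0.1529] rackframe [-60.7  34.1]
l1 [ 0.4501 -0.2195] rackframe [-58.6 -33.3]
```

The rack fit is confirmed to about 2 mm. Lowering the yellow pot.

```bash
python3 -m crank '[[11,-4,0,-0.12,0.03,0,36],[0,0,0,0,0,0,36],[0,0,30,0,0,0,36],[0,0,30,0,0,0,36],[0,0,15,0,0,0,36],[0,0,0,0,0,0,36]]'
python3 - <<'E'
from h import *
print(delta([.6068,-.2153,.034]),(Rn.from_rotvec(bot.observe()["tcp_rot"]).as_matrix().T@[0,0,-1]).round(4))
E
```

```text
t: 7.0
position: [0.6091, -0.2044, 0.0661]
tcp_rot: [-2.381, -2.049, -0.013]
contact_force: [0.1, -0.4, -1.7]
gripper_width: 0.0413
[-11.3  -0.8  32. ] [-0.0064 -0.0048  1.    ]
```

```bash
python3 -m crank '[[-8,-1,0,0.05,-0.06,0,36],[0,0,0,0,0,0,36],[0,0,0,0,0,0,36]]'
python3 - <<'E'
from h import *
print(delta([.6068,-.2153,.034]),(Rn.from_rotvec(bot.observe()["tcp_rot"]).as_matrix().T@[0,0,-1]).round(4))
E
```

```text
t: 7.3
position: [0.6084, -0.2124, 0.069]
tcp_rot: [2.378, 2.049, 0.002]
contact_force: [0.6, -0.0, -1.3]
gripper_width: 0.0417
[-3.1 -1.3 35. ] [ 5.0e-04 -2.8e-03  1.0e+00]
```

```bash
python3 -m crank '[[-3,-1,10,0,0,0,36],[0,0,10,0,0,0,36],[0,0,5,0,0,0,36],[0,0,0,0,0,0,36],[0,0,0,0,0,0,36]]'
python3 - <<'E'
from h import *
print(delta([.6068,-.2153,.034]),(Rn.from_rotvec(bot.observe()["tcp_rot"]).as_matrix().T@[0,0,-1]).round(4))
E
```

```text
t: 7.8
position: [0.6077, -0.2166, 0.0434]
tcp_rot: [2.377, 2.047, 0.004]
contact_force: [-0.3, -0.1, -0.4]
gripper_width: 0.0417
[ 1.1 -1.2  9.4] [ 8.0e-04 -5.3e-03  1.0e+00]
```

```bash
python3 -m crank '[[1,-1,4,0.05,0,0,36],[0,0,4,0,0,0,36],[0,0,0,0,0,0,36],[0,0,0,0,0,0,36]]'; python3 -m crank '[[0,0,2,0,0,0,36],[0,0,0,0,0,0,36]]'
```

```text
t: 8.2
position: [0.6093, -0.2165, 0.0414]
tcp_rot: [2.378, 2.047, 0.005]
contact_force: [-0.3, 0.6, -0.6]
gripper_width: 0.0413
t: 8.4
position: [0.6096, -0.2164, 0.0397]
tcp_rot: [2.378, 2.048, 0.005]
contact_force: [-0.4, -0.0, 2.8]
gripper_width: 0.0417
```

```bash
python3 -m crank '[[0,0,3,0,0,0,36],[0,0,0,0,0,0,36]]';  python3 -m crank '[[-1,-2,0,0,0,0,46],[0,0,0,0,0,0,60],[0,0,0,0,0,0,80],[0,0,0,0,0,0,80]]'
python3 - <<'E'
from h import *
print(delta([.6068,-.2153,.034]),(Rn.from_rotvec(bot.observe()["tcp_rot"]).as_matrix().T@[0,0,-1]).round(4))
E
```

```text
t: 8.6
position: [0.6101, -0.2166, 0.04]
tcp_rot: [2.378, 2.048, 0.007]
contact_force: [-0.6, -0.2, -1.4]
gripper_width: 0.0413
t: 9.0
position: [0.6074, -0.217, 0.0384]
tcp_rot: [2.378, 2.049, 0.006]
contact_force: [0.2, -0.7, -0.2]
gripper_width: 0.0622
[ 1.6 -0.8  4.4] [-0.0011 -0.0046  1.    ]
```

```bash
python3 -m crank '[[0,0,0,0,0,0,87],[0,0,0,0,0,0,87],[0,0,-15,0,0,0,87],[0,0,-30,0,0,0,87],[0,0,-30,0,0,0,87],[0,0,-20,0,0,0,87],[0,0,0,0,0,0,87]]'
python3 - <<'E'
from h import *;import cv2
print(delta([.4868,.2165,.034]),(Rn.from_rotvec(bot.observe()["tcp_rot"]).as_matrix().T@[0,0,-1]).round(4))
im=bot.get_image("side")[90:186,220:348];im2=bot.get_image("scene")[200:296,130:258]
cv2.imwrite("pics/p1.png",np.hstack([cv2.resize(i,(400,300),interpolation=2) for i in(im,im2)])[:,:,::-1])
E
```

```text
t: 9.7
position: [0.6066, -0.2174, 0.1393]
tcp_rot: [2.379, 2.048, 0.004]
contact_force: [-0.6, -0.3, 0.5]
gripper_width: 0.0866
[ 411.2 -183.4  104.8] [-4.0e-04 -3.8e-03  1.0e+00]
```

View pics/p1.png

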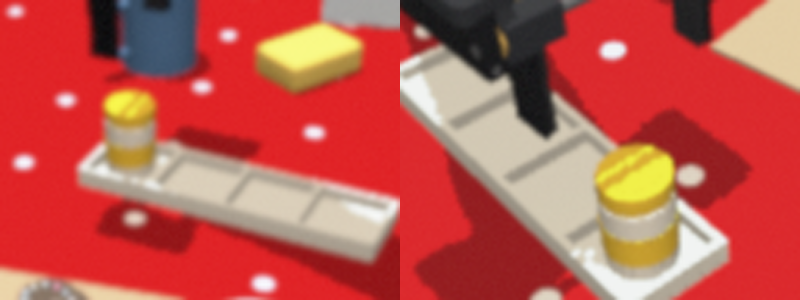

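Yellow stands upright in the far cell. Lid centre in pixels: side (262,124), scene (205.5,255). I'll check its position on the way to green.

```bash
python3 -m crank '[[17,-8,-5,0,0,0,87],[34,-15,0,0,0,0,87],[34,-15,0,0,0,0,87],[34,-15,0,0,0,0,87],[34,-15,0,0,0,0,87],[34,-15,0,0,0,0,87],[34,-15,0,0,0,0,87],[34,-15,0,0,0,0,87],[34,-15,0,0,0,0,87],[34,-15,0,0,0,0,87],[34,-15,0,0,0,0,87],[34,-15,0,0,0,0,87],[10,-8,0,0,0,0,87],[0,0,0,0,0,0,87],[0,0,0,0,0,0,87],[0,0,0,0,0,0,87]]'
python3 - <<'E'
from h import *
X,r=tri([(cam("scene"),(205.5,255)),(cam("side"),(261.9,123.9))]);t=-.1869;M=np.array([[np.cos(t),-np.sin(t)],[np.sin(t),np.cos(t)]])
print("yellow",X.round(4),round(r,2),(M.T@(X[:2]-[.5139,-.1977])).round(4))
print(delta([.4868,.2165,.034]),(Rn.from_rotvec(bot.observe()["tcp_rot"]).as_matrix().T@[0,0,-1]).round(4))
E
```

```text
t: 11.4
position: [0.4681, 0.2176, 0.1224]
tcp_rot: [-2.376, -2.038, 0.049]
contact_force: [0.6, 0.5, -0.2]
gripper_width: 0.087
yellow [ 0.6083 -0.2139  0.0644] 0.96 [0.0958 0.0016]
[ 3.2 21.2 87.8] [0.0165 0.0289 0.9994]
```

Yellow's place is within 2 mm. Lining up over green.

```bash
python3 -m crank '[[3,20,0,-0.28,0.16,0,87],[0,0,0,0,0,0,87],[0,0,0,0,0,0,87],[0,0,0,0,0,0,87]]'
python3 - <<'E'
from h import *
print(delta([.4868,.2165,.034]),(Rn.from_rotvec(bot.observe()["tcp_rot"]).as_matrix().T@[0,0,-1]).round(4))
E
```

```text
t: 11.8
position: [0.4897, 0.2113, 0.1214]
tcp_rot: [2.394, 2.033, -0.003]
contact_force: [-0.3, 0.2, -0.4]
gripper_width: 0.0873
[ 4.8 -3.6 87.4] [2.2e-03 6.0e-04 1.0e+00]
```

```bash
python3 -m crank '[[5,-4,10,0,0,0,87],[0,0,20,0,0,0,87],[0,0,20,0,0,0,87],[0,0,8,0,0,0,87],[0,0,0,0,0,0,87],[0,0,0,0,0,0,87]]'
python3 - <<'E'
from h import *
print(delta([.4868,.2165,.034]),(Rn.from_rotvec(bot.observe()["tcp_rot"]).as_matrix().T@[0,0,-1]).round(4))
E
```

```text
t: 12.4
position: [0.4837, 0.2187, 0.0601]
tcp_rot: [-2.392, -2.034, 0.006]
contact_force: [0.9, 0.5, -0.1]
gripper_width: 0.0869
[-1.7  3.5 26.1] [0.0019 0.0033 1.    ]
```

```bash
python3 -m crank '[[-1,3,10,-0.03,0.02,0,87],[0,0,10,0,0,0,87],[0,0,5,0,0,0,87],[0,0,0,0,0,0,87],[0,0,0,0,0,0,87]]'
python3 - <<'E'
from h import *
print(delta([.4868,.2165,.034]),(Rn.from_rotvec(bot.observe()["tcp_rot"]).as_matrix().T@[0,0,-1]).round(4))
E
```

```text
t: 12.9
position: [0.4879, 0.2179, 0.0346]
tcp_rot: [2.393, 2.035, 0.005]
contact_force: [-0.1, 0.6, -0.0]
gripper_width: 0.087
[-1.5 -0.9  0.6] [-0.0025 -0.0023  1.    ]
```

```bash
python3 -m crank '[[0,0,0,0,0,0,60],[0,0,0,0,0,0,36],[0,0,0,0,0,0,36],[0,0,0,0,0,0,36],[0,0,0,0,0,0,36],[0,0,0,0,0,0,36]]' 20; python3 -m crank '[[0,0,-10,0,0,0,36],[0,0,-30,0,0,0,36],[0,0,-35,0,0,0,36],[0,0,-35,0,0,0,36],[-12,4,0,0,0,0,36],[-32,11,0,0,0,0,36],[-32,11,0,0,0,0,36],[-32,11,0,0,0,0,36],[-32,11,0,0,0,0,36],[-32,11,0,0,0,0,36],[-32,11,0,0,0,0,36],[-32,11,0,0,0,0,36],[-32,11,0,0,0,0,36],[-32,11,0,0,0,0,36],[-32,11,0,0,0,0,36],[-32,11,0,0,0,0,36],[-25,9,0,0,0,0,36],[0,0,0,0,0,0,36],[0,0,0,0,0,0,36]]'
python3 - <<'E'
from h import *
print(delta([.5449,-.2036,.034]),(Rn.from_rotvec(bot.observe()["tcp_rot"]).as_matrix().T@[0,0,-1]).round(4))
E
```

```text
t: 13.5
position: [0.4887, 0.2183, 0.0357]
tcp_rot: [2.393, 2.035, 0.009]
contact_force: [0.5, -0.6, 0.4]
gripper_width: 0.047
t: 15.4
position: [0.5527, -0.2091, 0.1478]
tcp_rot: [-2.393, -2.031, 0.001]
contact_force: [0.4, 0.6, -0.9]
gripper_width: 0.0417
[  4.   -8.3 113.8] [-0.0017  0.0029  1.    ]
```

```bash
python3 -m crank '[[3,-6,0,0,0,0,36],[0,0,0,0,0,0,36],[0,0,20,0,0,0,36],[0,0,30,0,0,0,36],[0,0,20,0,0,0,36],[0,0,8,0,0,0,36],[0,0,0,0,0,0,36],[0,0,0,0,0,0,36]]'
python3 - <<'E'
from h import *
print(delta([.5449,-.2036,.034]),(Rn.from_rotvec(bot.observe()["tcp_rot"]).as_matrix().T@[0,0,-1]).round(4),bot.observe()["contact_force"])
E
```

```text
t: 16.2
position: [0.5481, -0.1938, 0.069]
tcp_rot: [-2.377, -2.045, -0.01]
contact_force: [0.3, -0.6, -0.7]
gripper_width: 0.0413
[-10.5  -1.7  35. ] [-8.7e-03  6.0e-04  1.0e+00] [ 0.2809032  -0.57154686 -0.65322529]
```

```bash
python3 -m crank '[[-8,-1,0,0,-0.08,0,36],[0,0,0,0,0,0,36],[0,0,0,0,0,0,36],[-2,0,10,0,0,0,36],[0,0,8,0,0,0,36],[0,0,0,0,0,0,36],[0,0,0,0,0,0,36]]'
python3 - <<'E'
from h import *
print(delta([.5449,-.2036,.034]),(Rn.from_rotvec(bot.observe()["tcp_rot"]).as_matrix().T@[0,0,-1]).round(4),bot.observe()["contact_force"])
E
```

```text
t: 16.9
position: [0.5476, -0.2051, 0.0527]
tcp_rot: [2.378, 2.047, 0.005]
contact_force: [0.6, -1.1, -0.1]
gripper_width: 0.0416
[ 1.1 -3.  18.7] [ 4.0e-04 -4.9e-03  1.0e+00] [ 0.58630538 -1.12544026 -0.14433568]
```

```bash
python3 -m crank '[[1,-3,5,0.05,0,0,36],[0,0,5,0,0,0,36],[0,0,0,0,0,0,36]]'; python3 -m crank '[[0,0,4,0,0,0,36],[0,0,0,0,0,0,36]]'; python3 -m crank '[[0,0,4,0,0,0,36],[0,0,0,0,0,0,36]]'
```

```text
t: 17.2
position: [0.5444, -0.2034, 0.0416]
tcp_rot: [-2.381, -2.049, 0.002]
contact_force: [0.5, -0.1, -1.9]
gripper_width: 0.0416
t: 17.4
position: [0.5459, -0.2039, 0.0403]
tcp_rot: [2.381, 2.049, 0.002]
contact_force: [0.4, -0.5, -1.2]
gripper_width: 0.0416
t: 17.6
position: [0.5477, -0.2044, 0.0394]
tcp_rot: [2.379, 2.048, 0.007]
contact_force: [0.2, 0.6, -0.2]
gripper_width: 0.0416
```

```bash
python3 -m crank '[[0,-2,5,0,0,0,36],[0,0,4,0,0,0,36]]'; python3 -m crank '[[0,0,0,0,0,0,36]]'
```

```text
t: 17.8
position: [0.5492, -0.2048, 0.0364]
tcp_rot: [2.376, 2.046, 0.016]
contact_force: [-10.1, 3.9, 26.8]
gripper_width: 0.0417
t: 17.9
position: [0.5497, -0.205, 0.0372]
tcp_rot: [2.376, 2.046, 0.018]
contact_force: [-0.1, -0.1, -1.0]
gripper_width: 0.0413
```

Floor contact (27 N at z=0.036). It is about 5 mm off along the row, so I nudge back and release.

```bash
python3 -m crank '[[0,-5,-1,0.1,-0.1,0,36],[0,0,0,0,0,0,36]]'; python3 -m crank '[[0,0,2,0,0,0,36],[0,0,0,0,0,0,44],[0,0,0,0,0,0,50],[0,0,0,0,0,0,87],[0,0,0,0,0,0,87],[0,0,0,0,0,0,87],[0,0,0,0,0,0,87]]'
python3 - <<'E'
from h import *
print(delta([.5449,-.2036,.034]),(Rn.from_rotvec(bot.observe()["tcp_rot"]).as_matrix().T@[0,0,-1]).round(4),bot.observe()["contact_force"])
E
```

```text
t: 18.1
position: [0.5441, -0.2042, 0.0376]
tcp_rot: [2.377, 2.046, -0.008]
contact_force: [0.1, -0.7, -0.2]
gripper_width: 0.0419
t: 18.8
position: [0.5432, -0.204, 0.0345]
tcp_rot: [2.377, 2.048, -0.011]
contact_force: [-0.8, -0.1, 0.2]
gripper_width: 0.0742
[0.6 1.6 0.5] [0.0079 0.0014 1.    ] [-0.80501035 -0.14665572  0.24628332]
```

```bash
python3 -m crank '[[0,0,0,0,0,0,87],[0,0,-15,0,0,0,87],[0,0,-30,0,0,0,87],[0,0,-35,0,0,0,87],[0,0,-25,0,0,0,87],[15,-2,-5,0,0,0,87],[32,-5,0,0,0,0,87],[32,-5,0,0,0,0,87],[32,-5,0,0,0,0,87],[32,-5,0,0,0,0,87],[32,-5,0,0,0,0,87],[32,-5,0,0,0,0,87],[32,-5,0,0,0,0,87],[32,-5,0,0,0,0,87],[32,-5,0,0,0,0,87],[32,-5,0,0,0,0,87],[32,-5,0,0,0,0,87],[25,-3,0,0,0,0,87],[0,0,0,0,0,0,87],[0,0,0,0,0,0,87]]'
python3 - <<'E'
from h import *
print(delta([.5478,.2019,.034]),(Rn.from_rotvec(bot.observe()["tcp_rot"]).as_matrix().T@[0,0,-1]).round(4))
E
```

```text
t: 20.8
position: [0.5496, 0.2029, 0.1693]
tcp_rot: [2.379, 2.024, 0.021]
contact_force: [-0.1, -0.8, -0.6]
gripper_width: 0.0869
[ -1.1  -4.6 135.3] [ 0.0013 -0.0222  0.9998]
```

```bash
python3 -m crank '[[-1,-3,10,0.21,0.01,0,87],[0,0,0,0,0,0,87],[0,0,20,0,0,0,87],[0,0,20,0,0,0,87],[0,0,8,0,0,0,87],[0,0,0,0,0,0,87],[0,0,0,0,0,0,87]]'
python3 - <<'E'
from h import *;import cv2
print(delta([.5478,.2019,.034]),(Rn.from_rotvec(bot.observe()["tcp_rot"]).as_matrix().T@[0,0,-1]).round(4))
im=bot.get_image("side")[90:186,220:348];im2=bot.get_image("scene")[200:296,130:258]
cv2.imwrite("pics/p2.png",np.hstack([cv2.resize(i,(400,300),interpolation=2) for i in(im,im2)])[:,:,::-1])
E
```

```text
t: 21.5
position: [0.5486, 0.1934, 0.1112]
tcp_rot: [2.405, 2.02, -0.001]
contact_force: [0.4, -0.6, 0.5]
gripper_width: 0.0869
[ 8.3 -2.3 77.2] [ 1.1e-03 -3.0e-04  1.0e+00]
```

View pics/p2.png

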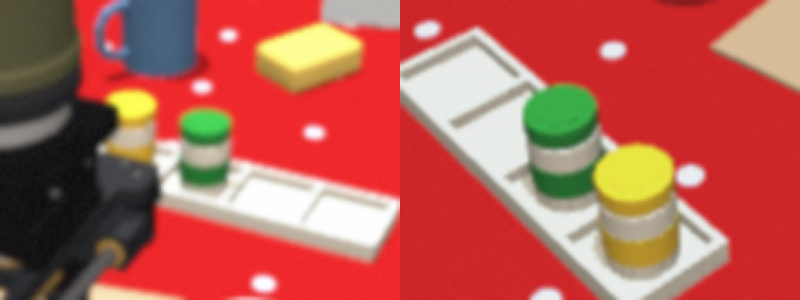

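Green stands upright in the next cell, with lid centre at side (286,129.5) and scene (181.5,234). Continuing down on blue.

```bash
python3 -m crank '[[7,-2,0,0,0,0,87],[0,0,0,0,0,0,87],[0,0,20,0,0,0,87],[0,0,20,0,0,0,87],[0,0,8,0,0,0,87],[0,0,0,0,0,0,87],[0,0,0,0,0,0,87]]'
python3 - <<'E'
from h import *
X,r=tri([(cam("scene"),(181.5,234.2)),(cam("side"),(285.9,129.4))]);t=-.1869;M=np.array([[np.cos(t),-np.sin(t)],[np.sin(t),np.cos(t)]])
print("green",X.round(4),round(r,2),(M.T@(X[:2]-[.5139,-.1977])).round(4))
print(delta([.5478,.2019,.034]),(Rn.from_rotvec(bot.observe()["tcp_rot"]).as_matrix().T@[0,0,-1]).round(4))
E
```

```text
t: 22.3
position: [0.551, 0.2052, 0.067]
tcp_rot: [2.401, 2.023, 0.014]
contact_force: [0.5, -0.4, 0.7]
gripper_width: 0.0872
green [ 0.5412 -0.2013  0.0652] 0.66 [0.0274 0.0015]
[-4.  -2.8 33. ] [-0.0054 -0.0072  1.    ]
```

```bash
python3 -m crank '[[-3,-2,10,0.07,-0.05,0,87],[0,0,10,0,0,0,87],[0,0,9,0,0,0,87],[0,0,0,0,0,0,87],[0,0,0,0,0,0,87]]'
python3 - <<'E'
from h import *
print(delta([.5478,.2019,.034]),(Rn.from_rotvec(bot.observe()["tcp_rot"]).as_matrix().T@[0,0,-1]).round(4))
E
```

```text
t: 22.8
position: [0.5495, 0.2028, 0.0373]
tcp_rot: [2.402, 2.024, 0.003]
contact_force: [-0.3, 0.9, 0.4]
gripper_width: 0.0872
[-1.2 -1.5  3.3] [-0.0014 -0.0013  1.    ]
```

```bash
python3 -m crank '[[0,-1,2,0,0,0,50],[0,0,0,0,0,0,36],[0,0,0,0,0,0,36],[0,0,0,0,0,0,36],[0,0,0,0,0,0,36],[0,0,0,0,0,0,36],[0,0,0,0,0,0,36],[0,0,0,0,0,0,36],[0,0,0,0,0,0,36]]' 20; python3 -m crank '[[0,0,-10,0,0,0,36],[0,0,-30,0,0,0,36],[0,0,-35,0,0,0,36],[0,0,-35,0,0,0,36],[-12,0,0,0,0,0,36],[-32,1,0,0,0,0,36],[-32,1,0,0,0,0,36],[-32,1,0,0,0,0,36],[-32,1,0,0,0,0,36],[-32,1,0,0,0,0,36],[-32,1,0,0,0,0,36],[-32,1,0,0,0,0,36],[-32,1,0,0,0,0,36],[-32,1,0,0,0,0,36],[-32,1,0,0,0,0,36],[-32,0,0,0,0,0,36],[-25,0,0,0,0,0,36],[0,0,0,0,0,0,36],[0,0,0,0,0,0,36]]'
python3 - <<'E'
from h import *
print(delta([.4829,-.1918,.034]),(Rn.from_rotvec(bot.observe()["tcp_rot"]).as_matrix().T@[0,0,-1]).round(4))
E
```

```text
t: 23.7
position: [0.5491, 0.2032, 0.0361]
tcp_rot: [2.402, 2.024, 0.006]
contact_force: [-0.3, 0.3, -0.3]
gripper_width: 0.0413
t: 25.6
position: [0.4808, -0.2013, 0.1477]
tcp_rot: [-2.402, -2.016, 0.001]
contact_force: [-0.4, 1.0, -1.4]
gripper_width: 0.0417
[  9.3   1.  113.7] [-0.0031  0.005   1.    ]
```

Held with TCP z=0.036 at the grasp. Lowering at the second cell.

```bash
python3 -m crank '[[4,1,0,-0.05,-0.03,0,36],[0,0,0,0,0,0,36],[0,0,20,0,0,0,36],[0,0,30,0,0,0,36],[0,0,20,0,0,0,36],[0,0,8,0,0,0,36],[0,0,0,0,0,0,36],[0,0,0,0,0,0,36]]'
python3 - <<'E'
from h import *
print(delta([.4829,-.1918,.034]),(Rn.from_rotvec(bot.observe()["tcp_rot"]).as_matrix().T@[0,0,-1]).round(4),bot.observe()["contact_force"])
E
```

```text
t: 26.4
position: [0.4864, -0.1876, 0.0682]
tcp_rot: [-2.391, -2.037, -0.008]
contact_force: [-0.3, 0.1, -0.8]
gripper_width: 0.0415
[-4.8 -2.9 34.2] [-0.004 -0.003  1.   ] [-0.29386677  0.05090476 -0.7986214 ]
```

```bash
python3 -m crank '[[-4,-3,0,0.03,-0.04,0,36],[0,0,0,0,0,0,36],[0,0,10,0,0,0,36],[0,0,10,0,0,0,36],[0,0,4,0,0,0,36],[0,0,0,0,0,0,36],[0,0,0,0,0,0,36]]'
python3 - <<'E'
from h import *
print(delta([.4829,-.1918,.034]),(Rn.from_rotvec(bot.observe()["tcp_rot"]).as_matrix().T@[0,0,-1]).round(4),bot.observe()["contact_force"])
E
```

```text
t: 27.1
position: [0.4846, -0.1917, 0.0447]
tcp_rot: [2.388, 2.036, 0.004]
contact_force: [-0.6, -0.8, -1.2]
gripper_width: 0.0412
[-0.3 -1.7 10.7] [-1.0e-04 -4.3e-03  1.0e+00] [-0.57179905 -0.76464688 -1.16276982]
```

```bash
python3 -m crank '[[0,-2,5,0.04,0,0,36],[0,-1,4,0,0,0,36],[0,0,0,0,0,0,36]]'; python3 -m crank '[[0,-2,4,0,0,0,36]]'; python3 -m crank '[[0,-1,3,0,0,0,36]]'
```

```text
t: 27.4
position: [0.4822, -0.1915, 0.0359]
tcp_rot: [2.39, 2.038, 0.001]
contact_force: [-0.8, -0.0, 2.7]
gripper_width: 0.0418
t: 27.5
position: [0.4826, -0.1916, 0.0346]
tcp_rot: [2.389, 2.036, 0.007]
contact_force: [-4.0, 3.1, 27.6]
gripper_width: 0.0419
t: 27.6
position: [0.4829, -0.1916, 0.0343]
tcp_rot: [2.388, 2.036, 0.01]
contact_force: [-7.5, 4.0, 25.8]
gripper_width: 0.0414
```

On the floor and within 1 mm of target. Releasing, then going for black at about (0.610, 0.1885).

```bash
python3 -m crank '[[0,0,0,0,0,0,36],[0,0,0,0,0,0,44],[0,0,0,0,0,0,50],[0,0,0,0,0,0,87],[0,0,0,0,0,0,87],[0,0,0,0,0,0,87],[0,0,0,0,0,0,87],[0,0,0,0,0,0,87]]'
python3 -m crank '[[0,0,-15,0,0,0,87],[0,0,-30,0,0,0,87],[0,0,-35,0,0,0,87],[0,0,-25,0,0,0,87],[15,2,-5,0,0,0,87],[32,3,0,0,0,0,87],[32,3,0,0,0,0,87],[32,4,0,0,0,0,87],[32,4,0,0,0,0,87],[32,4,0,0,0,0,87],[32,4,0,0,0,0,87],[32,4,0,0,0,0,87],[32,4,0,0,0,0,87],[32,4,0,0,0,0,87],[32,4,0,0,0,0,87],[20,4,0,0,0,0,87],[8,3,0,0,0,0,87],[0,0,0,0,0,0,87],[0,0,0,0,0,0,87]]'
python3 - <<'E'
from h import *;import cv2
print(delta([.610,.1885,.034]),(Rn.from_rotvec(bot.observe()["tcp_rot"]).as_matrix().T@[0,0,-1]).round(4))
im=bot.get_image("side")[90:186,220:348];im2=bot.get_image("scene")[200:296,130:258];im3=bot.get_image("scene")[110:206,245:373]
cv2.imwrite("pics/p3.png",np.hstack([cv2.resize(i,(266,200),interpolation=2) for i in(im,im2,im3)])[:,:,::-1])
E
```

```text
t: 28.4
position: [0.4832, -0.1917, 0.0344]
tcp_rot: [2.388, 2.036, 0.012]
contact_force: [-0.1, -0.2, -0.5]
gripper_width: 0.0816
t: 30.3
position: [0.5959, 0.165, 0.1736]
tcp_rot: [2.391, 2.011, 0.037]
contact_force: [-0.3, -1.0, 0.3]
gripper_width: 0.0874
[ 24.6   5.9 140. ] [-0.0073 -0.0284  0.9996]
```

View pics/p3.png

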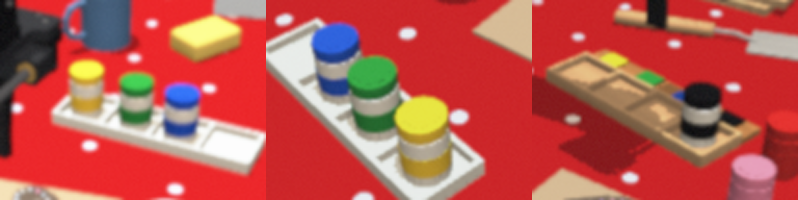

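Blue stands upright in the second cell, and black is still in its place in the wooden rack. Red and pink are untouched.

```bash
python3 -m crank '[[24,4,10,0.27,-0.07,0,87],[0,0,0,0,0,0,87],[0,0,20,0,0,0,87],[0,0,20,0,0,0,87],[0,0,8,0,0,0,87],[0,0,0,0,0,0,87],[0,0,0,0,0,0,87]]'
python3 - <<'E'
from h import *
print(delta([.610,.1885,.034]),(Rn.from_rotvec(bot.observe()["tcp_rot"]).as_matrix().T@[0,0,-1]).round(4))
E
```

```text
t: 31.15
position: [0.6052, 0.1791, 0.1168]
tcp_rot: [2.415, 2.006, 0.001]
contact_force: [1.5, 0.5, -0.0]
gripper_width: 0.087
[10.2  2.9 82.8] [ 7.0e-04 -1.7e-03  1.0e+00]
```

```bash
python3 -m crank '[[9,3,0,0,0,-0.2,87],[0,0,0,0,0,0,87],[0,0,15,0,0,0,87],[0,0,15,0,0,0,87],[0,0,8,0,0,0,87],[0,0,0,0,0,0,87],[0,0,0,0,0,0,87]]'
python3 - <<'E'
from h import *
print(delta([.610,.1885,.034]),(Rn.from_rotvec(bot.observe()["tcp_rot"]).as_matrix().T@[0,0,-1]).round(4))
E
```

```text
t: 31.85
position: [0.6111, 0.1883, 0.0773]
tcp_rot: [2.392, 2.033, 0.005]
contact_force: [0.1, -0.7, -0.7]
gripper_width: 0.0869
[ 0.  -1.3 43.3] [-6.0e-04 -3.7e-03  1.0e+00]
```

```bash
python3 -m crank '[[0,-1,15,0.04,0,0,87],[0,0,15,0,0,0,87],[0,0,9,0,0,0,87],[0,0,0,0,0,0,87],[0,0,0,0,0,0,87]]'
python3 - <<'E'
from h import *
print(delta([.610,.1885,.034]),(Rn.from_rotvec(bot.observe()["tcp_rot"]).as_matrix().T@[0,0,-1]).round(4))
E
```

```text
t: 32.35
position: [0.6098, 0.1882, 0.0343]
tcp_rot: [-2.393, -2.034, 0.001]
contact_force: [0.7, -0.3, -0.0]
gripper_width: 0.0871
[0.3 0.1 0.3] [-1.0e-04  1.5e-03  1.0e+00]
```

```bash
python3 -m crank '[[0,0,0,0,0,0,50],[0,0,0,0,0,0,36],[0,0,0,0,0,0,36],[0,0,0,0,0,0,36],[0,0,0,0,0,0,36],[0,0,0,0,0,0,36],[0,0,0,0,0,0,36],[0,0,0,0,0,0,36],[0,0,0,0,0,0,36]]' 20; python3 -m crank '[[0,0,-10,0,0,0,36],[0,0,-30,0,0,0,36],[0,0,-35,0,0,0,36],[0,0,-35,0,0,0,36],[-12,-3,0,0,0,0,36],[-32,-9,0,0,0,0,36],[-32,-9,0,0,0,0,36],[-32,-9,0,0,0,0,36],[-32,-9,0,0,0,0,36],[-32,-9,0,0,0,0,36],[-32,-9,0,0,0,0,36],[-32,-9,0,0,0,0,36],[-32,-9,0,0,0,0,36],[-32,-9,0,0,0,0,36],[-32,-9,0,0,0,0,36],[-32,-9,0,0,0,0,36],[-25,-7,0,0,0,0,36],[0,0,0,0,0,0,36],[0,0,0,0,0,0,36]]'
python3 - <<'E'
from h import *
print(delta([.421,-.1801,.034]),(Rn.from_rotvec(bot.observe()["tcp_rot"]).as_matrix().T@[0,0,-1]).round(4))
E
```

```text
t: 33.25
position: [0.6112, 0.1885, 0.0363]
tcp_rot: [-2.394, -2.034, -0.004]
contact_force: [0.0, 0.1, 0.9]
gripper_width: 0.0416
t: 35.15
position: [0.4264, -0.1944, 0.1495]
tcp_rot: [-2.393, -2.026, -0.007]
contact_force: [0.3, -0.5, -1.4]
gripper_width: 0.0421
[ 12.3  -7.5 115.6] [-0.0076  0.0017  1.    ]
```

```bash
python3 -m crank '[[6,-5,0,-0.02,-0.06,0,36],[0,0,0,0,0,0,36],[0,0,20,0,0,0,36],[0,0,30,0,0,0,36],[0,0,20,0,0,0,36],[0,0,8,0,0,0,36],[0,0,0,0,0,0,36],[0,0,0,0,0,0,36]]'
python3 - <<'E'
from h import *
print(delta([.421,-.1801,.034]),(Rn.from_rotvec(bot.observe()["tcp_rot"]).as_matrix().T@[0,0,-1]).round(4),bot.observe()["contact_force"])
E
```

```text
t: 35.95
position: [0.4267, -0.1829, 0.0703]
tcp_rot: [2.386, 2.042, 0.008]
contact_force: [-0.2, -0.2, -0.9]
gripper_width: 0.0419
[ 1.8 -6.3 36.3] [-0.0026 -0.0044  1.    ] [-0.20626898 -0.18857904 -0.94886778]
```

```bash
python3 -m crank '[[1,-5,0,0.04,-0.03,0,36],[0,0,0,0,0,0,36],[0,0,10,0,0,0,36],[0,0,10,0,0,0,36],[0,0,4,0,0,0,36],[0,0,0,0,0,0,36],[0,0,0,0,0,0,36]]'
python3 - <<'E'
from h import *
print(delta([.421,-.1801,.034]),(Rn.from_rotvec(bot.observe()["tcp_rot"]).as_matrix().T@[0,0,-1]).round(4),bot.observe()["contact_force"])
E
```

```text
t: 36.65
position: [0.4237, -0.1812, 0.0467]
tcp_rot: [2.384, 2.041, 0.005]
contact_force: [-0.3, 0.7, -1.1]
gripper_width: 0.0415
[ 0.7 -2.9 12.7] [-1.0e-04 -4.6e-03  1.0e+00] [-0.33295683  0.70724467 -1.08008484]
```

```bash
python3 -m crank '[[1,-3,6,0.04,0,0,36],[0,-1,5,0,0,0,36],[0,0,0,0,0,0,36]]'; python3 -m crank '[[0,-1,4,0,0,0,36]]'; python3 -m crank '[[0,-1,3,0,0,0,36]]'
```

```text
t: 36.95
position: [0.4207, -0.1798, 0.0357]
tcp_rot: [2.385, 2.043, 0.002]
contact_force: [-0.6, -0.2, 2.2]
gripper_width: 0.0415
t: 37.05
position: [0.4214, -0.1799, 0.0338]
tcp_rot: [2.384, 2.042, 0.006]
contact_force: [-4.5, 3.7, 27.3]
gripper_width: 0.042
t: 37.15
position: [0.4219, -0.18, 0.033]
tcp_rot: [2.384, 2.043, 0.009]
contact_force: [-6.7, 3.7, 27.6]
gripper_width: 0.0417
```

Floor contact and within 1 mm. Releasing, lifting, moving clear toward the robot's left, and checking all four.

```bash
python3 -m crank '[[0,0,0,0,0,0,36],[0,0,0,0,0,0,44],[0,0,0,0,0,0,50],[0,0,0,0,0,0,87],[0,0,0,0,0,0,87],[0,0,0,0,0,0,87],[0,0,0,0,0,0,87],[0,0,0,0,0,0,87]]'
python3 -m crank '[[0,0,-15,0,0,0,87],[0,0,-30,0,0,0,87],[0,0,-35,0,0,0,87],[0,0,-25,0,0,0,87],[15,4,-5,0,0,0,87],[32,8,0,0,0,0,87],[32,8,0,0,0,0,87],[32,8,0,0,0,0,87],[32,8,0,0,0,0,87],[32,8,0,0,0,0,87],[32,8,0,0,0,0,87],[32,8,0,0,0,0,87],[0,0,0,0,0,0,87],[0,0,0,0,0,0,87],[0,0,0,0,0,0,87]]'
python3 - <<'E'
from h import *;import cv2
def crop(i,u,v):return cv2.resize(i[v:v+96,u:u+128],(400,300),interpolation=2)
a=bot.get_image("side");b=bot.get_image("scene")
cv2.imwrite("pics/p4.png",np.hstack([crop(a,236,85),crop(b,115,195)])[:,:,::-1])
E
```

```text
t: 37.95
position: [0.4221, -0.18, 0.0327]
tcp_rot: [2.384, 2.042, 0.01]
contact_force: [0.3, -0.1, 0.4]
gripper_width: 0.0815
t: 39.45
position: [0.5211, 0.0539, 0.1485]
tcp_rot: [2.389, 2.036, 0.013]
contact_force: [-0.4, -0.5, 0.4]
gripper_width: 0.0872
```

View pics/p4.png

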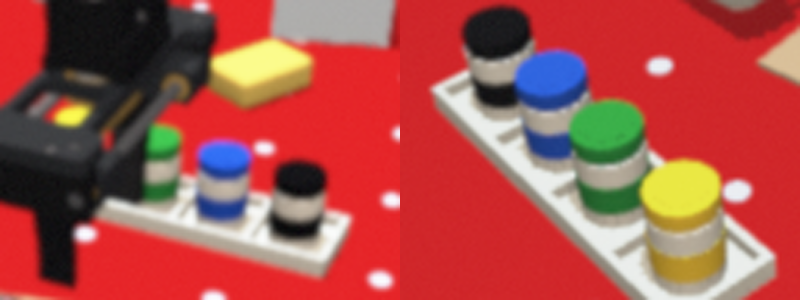

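All four are upright in the order black, blue, green, yellow from near to far. Lid centres in the scene view: black (146,205), blue (163.6,219.6), green (181.2,235), yellow (205.2,254.8). In the side view: black (332,142), blue (308,135.6). Last is a numeric check.

Run:
```python
from h import *
a,b=cam("scene"),cam("side");t=-.1869;M=np.array([[np.cos(t),-np.sin(t)],[np.sin(t),np.cos(t)]])
for n,p,q in(("bla",(146,204.9),(332,142)),("blu",(163.6,219.6),(308,135.6)),("gre",(181.2,235),(285.9,129.4)),("yel",(205.2,254.8),(261.9,123.9))):
    X,r=tri([(a,p),(b,q)]);print(n,X.round(4),round(r,2),(M.T@(X[:2]-[.5139,-.1977])).round(4))
```

```text
bla [ 0.4218 -0.1784  0.0609] 0.49 [-0.0941  0.0018]
blu [ 0.483  -0.19    0.0622] 0.79 [-0.0318  0.0018]
gre [ 0.5415 -0.2025  0.0644] 0.69 [0.028  0.0004]
yel [ 0.608  -0.2139  0.0646] 0.81 [0.0954 0.0015]
```

```bash
python3 -c "
from workcell import bot;print(bot.job_done(),bot.observe()['t'])"
```

```text
the job is handed in; nothing more can be done
the job is handed in; nothing more can be done
```

All four pots now stand upright in the white rack in reversed order: yellow in the farthest cell, then green, blue and black nearest the robot. I handed the job in at about 39.6 s of the 102 s allowed, with the gripper open and clear of everything.

The last stereo check gave these positions against the cell centres, in mm in the white rack's frame (limit ±12 mm on each axis):

| Pot | Measured x | Cell centre x | Measured y (centre 0) |
|---|---|---|---|
| Yellow | 95.4 | 94.5 | 1.5 |
| Green | 28.0 | 31.5 | 0.4 |
| Blue | -31.8 | -31.5 | 1.8 |
| Black | -94.1 | -94.5 | 1.8 |

- **Side view blocked:** in the final picture the arm hid the yellow pot and part of the green one. Their side-view pixels come from earlier pictures, taken after they were set down.
- **Heights read low:** the lid tops measured 61–65 mm against an expected 68 mm. The racks and the untouched pots read low by a similar amount, so I put it down to calibration rather than a pot sitting wrong.
- **Green pot:** its grip was still closing as the lift began, and it was nudged back about 5 mm on the cell floor before release. It is the least centred, at 3.5 mm off.
- **Look-alikes:** I never approached the red and pink pots. They were where they began when last pictured, just before the black pot was moved.

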